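Set the coffee tray

ROBOT

A 6-joint arm with a two-finger parallel gripper is mounted at the origin on the work surface. World frame = base frame: x ahead of the robot, y to its left, z up, the work surface at z = 0. Lengths are in m, angles in rad, forces in N, time in s.
With the tool pointing down it reaches from about 0.375 to 0.9 m from the base axis. Payload 3.1 kg.
Tool frame: the origin (TCP) lies at the very end of the fingers, on their centre line; the grasp point (between the pads) lies 19 mm behind it; z points along the fingers, y is the line along which they close (so a half turn about z gives the same grasp; the last joint's range is limited). The gripper opens to 85 mm and grips with 20 to 120 N. Pads are 22 mm wide; open, the fingers measure 114 mm over their backs; the gripper's body (76 mm by 85 mm) begins 54 mm behind the grasp point. The pads swing forward as they close: fully open they stand 13 mm farther back than shut.
Start: joints at [1.002, 0.527, 1.433, -0, 1.181, -0.178], TCP at [0.238, 0.578, 0.231] pointing down, gripper open.
Joint ranges: [-3.08, 3.08], [-0.75, 2.2], [0.22, 2.44], [-1.43, 4.57], [0, 2.65], [-2.85, 2.85]. Speed limits (rad/s): [2.79, 2.79, 3.14, 3.14, 3.14, 3.14].

INTERFACE

Orientations are given as a unit quaternion [x, y, z, w].
In Python, from station import sense, snapshot, camera_params, sign_off gives the robot as it stands.
- The arm moves only by the shell command python3 -m handwheel 'ROWS' [OPENING] [FORCE]. ROWS is JSON, a list that holds one entry, the list of rows, each a list of 4 numbers: the shift along the tool's x, y, z in units of 25 mm (1.0 is 25 mm), then the turn about the tool's z in units of 6 degrees (1.0 is 6 degrees). A call has 1 to 20 rows; each row shifts and turns the commanded pose from where the row before left it, along the tool's axes as they then stand; what a row does not reach is not made up. A row lasts 1/8 s, in which the tool goes at most 62.5 mm and 10.7 degrees, less where a joint would pass 70% of its speed; a pose out of reach is approached as far as the arm can. A call is refused whole if a number of a shift passes 1 or a number of a turn 1, either way. A call with a gripper value outside its range is refused whole. OPENING is the finger opening in mm, from 0 to 85.4, set as the call begins (- or left out, the last holds). The fingers move at their own pace and stop on an object; FORCE is the grip in N (left out, the last holds). Time passes only in rows, so rows that do not move let the fingers close. It gives the time, the measured TCP pose, the force, the opening and the grip force at its end, in the units of the state.
- sense(): the state, without advancing time (a new reading comes with each control period).
- snapshot(name): name is "scene" or "top"; returns (picture, depth): 480x640x3 uint8, red, green, blue; 480x640 float32, m along the optical axis (not along the pixel's ray), 0 where there is no reading.
- camera_params(name): a dict with "mtx" (3x3 intrinsics, pixels), "D" ([k1, k2, p1, p2, k3] as OpenCV has them; the pictures are not rectified), "extrinsics" (4x4, takes a point from camera to world coordinates). Camera axes: x right, y up, looking along -z (the intrinsics and any distortion apply to the point x, -y, -z); pixel columns grow to the right and rows downward; lengths in m; the calibration is good to about 2 mm. A picture is of the moment at which its call begins. camera_params takes no time and is no camera call.
- sign_off(): hands the job in; it is judged then, once.
The state is a dict: "t": time; "q": joint angles; "qd": joint speeds; "tau": joint torques, N m; "tcp_pos": TCP position; "tool_rot": TCP orientation; "force": force on the tool from outside, world axes, zero at the start; "ft_torque": the same for the moment, N m; "finger_gap": opening from 0.0 (shut) to 1.0 (fully open); "gripper_force": force on a finger pad.
Only numpy, scipy, OpenCV 4.12 (cv2) and the standard library are available. Lean on these libraries where they do the work, as an engineer would, in place of code of your own. Each camera call takes 0.05 s, during which the arm holds its last target. There are 200 camera calls.

TASK

Set the coffee tray: stand the espresso cup on the small saucer, the coffee cup on the large saucer and the milk jug on the cork coaster, and put the wooden lid on the sugar bowl, each centred and lying or standing level. Set everything down gently, without dropping it, and without pushing the pieces already on the tray out of their places. The ramekin and the egg cup do not belong on the tray: leave them standing where they are.

Things in the scene. Friction and masses are not known exactly. Their poses are not given: they have to be found in the camera images.
- espresso_cup: the smaller of two white porcelain cups with a handle: 54 mm across the rim, foot 38, 52 mm high, wall 4, the upper 36 mm nearly upright; 120 g. Origin: centre of the underside, z up. The handle points along +y, reaching 48 mm from the axis: grip it across its x axis, over the outside near the rim. Stands on the worktop (z = 0) at the start.
- coffee_cup: the larger of two white porcelain cups with a handle: 68 mm across the rim, foot 48, 64 mm high, wall 4, the upper 44 mm nearly upright; 200 g. Origin: centre of the underside, z up. The handle points along +y, reaching 59 mm from the axis: grip it across its x axis, over the outside near the rim. Stands on the worktop at the start.
- milk_jug: small straight-sided steel milk jug with a handle: 60 mm across, 74 mm high, wall 3; 180 g. Origin: centre of the underside, z up. Handle along +y, reaching 56 mm from the axis, short spout at the rim along -y, reaching 39 mm: grip it across its x axis. Stands on the worktop at the start.
- sugar_lid: round pale wooden lid with a knob. From below: plug 52 mm across, 5 high, that goes loosely into the bowl; flange 84 mm across, 6 thick; upright knob 18 mm across, from 11 to 36 mm above the origin: lift it by this. 70 g. Origin: centre of the plug's underside, z up. On the worktop at the start. (A flat steel jar lid without a knob lies near: not this.)
- small_saucer: the smaller white saucer, 112 mm across, rim 13 mm high; flat middle 72 mm across, 5 mm above its underside. Place of the espresso cup. Origin: centre of the underside, z up. Both saucers, the coaster and the sugar bowl stand loose on a square dark wooden tray, 316 mm wide, in two rows of two about 140 mm apart, in any arrangement.
- large_saucer: the larger white saucer, 140 mm across, rim 15 mm high; flat middle 92 mm across, 5 mm above its underside. Loose on the tray; place of the coffee cup. Origin: centre of the underside, z up. The tray's floor is 9 mm above the worktop, its rim 20 mm; along its left and right edge is a brass bar handle, 47 mm high.
- coaster: square cork coaster, 94 x 94 mm, 8 mm thick, loose on the tray; place of the milk jug. Origin: centre of the underside, z up. x and y run along its sides.
- sugar_bowl: white open round sugar bowl without handles, 76 mm across, 58 mm high, mouth 68 mm across, loose on the tray. The lid rests on its rim, the lid's origin then 53 mm above the bowl's. Origin: centre of the underside, z up.
- ramekin: white ribbed baking dish, like a low cup without a handle: 68 mm across, 42 mm high. Stands among the things to be gathered but is not for the tray. Origin: centre of the underside, z up.
- egg_cup: white egg cup on a waisted foot, without a handle: 48 mm across the rim, foot 44, waist 20, 64 mm high. Stands among the things to be gathered but is not for the tray. Origin: centre of the underside, z up.
Things that resemble listed ones, but are neither listed nor needed, are in the scene too. Leave any blue look-alike of the milk_jug alone. What is shaped like the small_saucer but green is not meant.

How it is judged:
At the end, for the whole second after the job is handed in: Both cups, the jug and the lid are on their own saucer, coaster or bowl, within 12 mm of its centre, level (0.08 rad), fully seated (3 mm), released, at rest; saucers, coaster and bowl are level and within 30 mm, ramekin and egg cup upright and within 20 mm, of where they started (horizontal distance between espresso_cup and small_saucer below 0.012 m and z of espresso_cup in the frame of small_saucer between 0.0025 and 0.0095 m and angle between each of espresso_cup, coffee_cup, milk_jug, sugar_lid's own z axis and vertical below 0.08 rad and linear speed of each of espresso_cup, coffee_cup, milk_jug, sugar_lid below 0.02 m/s and distance of each of small_saucer, large_saucer, coaster, sugar_bowl from where it was at the start of the episode below 0.03 m and angle between each of small_saucer, large_saucer, coaster, sugar_bowl's own z axis and vertical below 0.06 rad and horizontal distance between coffee_cup and large_saucer below 0.012 m and z of coffee_cup in the frame of large_saucer between 0.0025 and 0.0095 m and horizontal distance between milk_jug and coaster below 0.012 m and z of milk_jug in the frame of coaster between 0.0055 and 0.0115 m and horizontal distance between sugar_lid and sugar_bowl below 0.012 m and z of sugar_lid in the frame of sugar_bowl between 0.0505 and 0.0565 m and distance of each of ramekin, egg_cup from where it was at the start of the episode below 0.02 m and angle between each of ramekin, egg_cup's own z axis and vertical below 0.1 rad); the robot touches nothing.
It fails at once if the ramekin or the egg cup is moved more than 20 mm (distance of any of ramekin, egg_cup from where it was at the start of the episode above 0.02 m).
It fails at once if a cup, the jug or the lid is dropped or slammed onto its place (faster than 0.6 m/s in the last 50 mm above it) ((horizontal distance between espresso_cup and small_saucer below 0.06 m and z of espresso_cup in the frame of small_saucer below 0.0595 m and linear speed of espresso_cup above 0.6 m/s) or (horizontal distance between coffee_cup and large_saucer below 0.06 m and z of coffee_cup in the frame of large_saucer below 0.0595 m and linear speed of coffee_cup above 0.6 m/s) or (horizontal distance between milk_jug and coaster below 0.06 m and z of milk_jug in the frame of coaster below 0.0615 m and linear speed of milk_jug above 0.6 m/s) or (horizontal distance between sugar_lid and sugar_bowl below 0.06 m and z of sugar_lid in the frame of sugar_bowl below 0.1065 m and linear speed of sugar_lid above 0.6 m/s)).
It also fails if it takes over 125 s, if anything falls off the work surface, if the arm or the gripper's body presses on something with over 40 N, if the wrist force passes 120 N, or if a joint passes its speed limit or range.

## Working session

There is one attempt and no reset: what is moved stays moved. The work goes in short steps, Python scripts to look and compute and a shell command to move; the robot and the scene stay as the last step left them, time stands still between calls to the robot, and variables do not carry over. Pictures are saved under pics/ and viewed, at most 14 in all, crops included, and the job is handed in when it is done.

```bash
mkdir -p pics; ls; python3 - <<'E'
from station import *
import cv2,numpy as np
for n in("scene","top"):
    im,d=snapshot(n); cv2.imwrite(f"pics/{n}0.png",im[:,:,::-1]); np.savez(f"{n}0.npz",im=im,d=d)
    p=camera_params(n); print(n,p)
s=sense();print(s)
E
```

```text
pics
scene {'mtx': array([[521.74149927,   0.        , 324.16740658],
       [  0.        , 521.74149927, 240.05894334],
       [  0.        ,   0.        ,   1.        ]]), 'D': array([-0.06508332,  0.        ,  0.        ,  0.        ,  0.        ]), 'extrinsics': array([[ 0.59910503, -0.64289619,  0.47723962,  1.0295391 ],
       [ 0.80062367,  0.48746443, -0.34839656, -0.27108313],
       [-0.00865451,  0.59081547,  0.8067603 ,  0.88094356],
       [ 0.        ,  0.        ,  0.        ,  1.        ]])}
top {'mtx': array([[444.41877955,   0.        , 318.4227633 ],
       [  0.        , 444.41877955, 240.39180453],
       [  0.        ,   0.        ,   1.        ]]), 'D': array([0.02488578, 0.        , 0.        , 0.        , 0.        ]), 'extrinsics': array([[-0.01091324,  0.99638384, -0.0842624 ,  0.47848275],
       [-0.999915  , -0.01027299,  0.00802811,  0.09109339],
       [ 0.00713346,  0.08434285,  0.99641126,  0.90190951],
       [ 0.        ,  0.        ,  0.        ,  1.        ]])}
{'t': 0.1, 'q': array([ 1.00149404e+00,  5.28384178e-01,  1.43377115e+00,  3.54363195e-06,
        1.18140947e+00, -1.78518814e-01]), 'qd': array([-0.00084561, -0.00181832, -0.00060824,  0.00074317,  0.00110637,
       -0.00065381]), 'tau': array([-6.07974416e-04, -4.43305564e+01, -1.78585786e+01, -2.78429416e-04,
        3.90456335e-03,  9.64553237e-07]), 'tcp_pos': array([0.23770053, 0.57733772, 0.23042569]), 'tool_rot': array([ 1.94151402e-01,  9.80971081e-01, -9.17342734e-04, -3.61696860e-04]), 'force': array([-0.333287  ,  0.23963116, -0.143422  ]), 'ft_torque': array([-0.01048218, -0.02218575,  0.03013502]), 'gripper_force': 0.0, 'finger_gap': 0.9989656080841096}
```

View pics/top0.png

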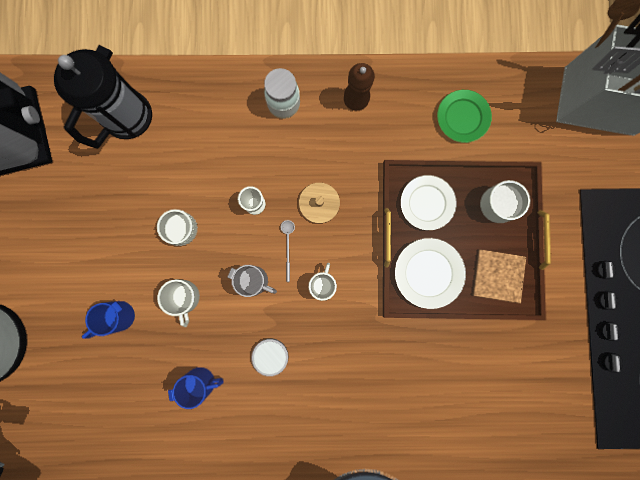

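View pics/scene0.png

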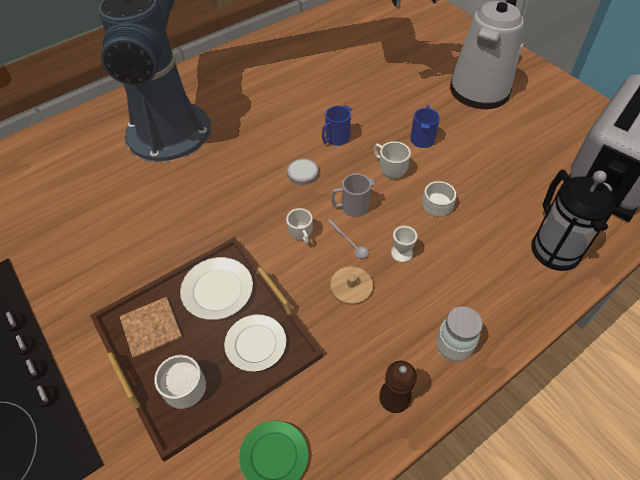

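Top view (up = +x, right = −y), candidates per item:
- **Espresso cup:** (322,286). The egg cup (251,200) has no handle.
- **Coffee cup:** (178,298). The ramekin (176,228) has no handle.
- **Jug:** grey, (249,281). The blue ones at (105,318) and (192,389) are look-alikes.
- **Lid:** wooden with a knob, (319,203). The steel lid at (269,357) is not it.
- **Small saucer:** (428,203). The green one at (464,116) is not it.
- **Other places:** large saucer (430,273), coaster (500,276), bowl (505,201).

Next I measure each of these and check them in a close crop.

```bash
cat > h.py <<'E'
import numpy as np,cv2
from scipy.optimize import least_squares
from station import *
def cloud(n,d):
    p=camera_params(n); v,u=np.mgrid[0:480,0:640].astype(np.float32)
    q=cv2.undistortPoints(np.stack([u.ravel(),v.ravel()],1)[:,None],p["mtx"],p["D"])[:,0].reshape(480,640,2)
    E=p["extrinsics"]; c=np.dstack([q[...,0]*d,-q[...,1]*d,-d])
    return c@E[:3,:3].T+E[:3,3]
def ray(n,u,v,z):
    p=camera_params(n);q=cv2.undistortPoints(np.array([[[u,v]]],float),p["mtx"],p["D"])[0,0]
    E=p["extrinsics"];r=E[:3,:3]@[q[0],-q[1],-1];return E[:3,3]+r*(z-E[2,3])/r[2]
def circ(P):  # outer circle centre, radius of a set of xy points
    (c,r)=cv2.minEnclosingCircle(P.astype(np.float32)); return np.array(c),r
def fitc(P):
    f=least_squares(lambda a:np.hypot(*(P-a[:2]).T)-a[2],[*P.mean(0),.03],loss='soft_l1',f_scale=.001);return f.x
def yaw():  # direction of tool y in the world
    x,y,z,w=sense()["tool_rot"];return np.arctan2(y*y-x*x-z*z+w*w,2*(x*y-z*w))
def plan(x,y,z,yw=None):
    s=sense();a=yaw();t=0
    if yw is not None:
        t=-((yw-a+np.pi/2)%np.pi-np.pi/2)   # half turn symmetric
        a-=t
    ty=np.array([np.cos(a),np.sin(a)]);tx=np.array([-ty[1],ty[0]])
    d=np.array([x,y,z])-s["tcp_pos"]
    print("t %.1f turn %.2f then x %.2f y %.2f z(down) %.2f"%(s["t"],np.degrees(t)/6,d[:2]@tx/.025,d[:2]@ty/.025,-d[2]/.025),"q6 %.2f"%s["q"][5],"tcp",s["tcp_pos"].round(4))
E
python3 - <<'E'
from h import *
f=np.load("top0.npz");d=f["d"];C=cloud("top",d)
print("table z",np.median(C[400:450,330:450,2]))
def roi(u,v,r):return C[v-r:v+r+1,u-r:u+r+1].reshape(-1,3)[d[v-r:v+r+1,u-r:u+r+1].ravel()>0]
for n,u,v,r,z in [("esp",322,286,24,.052),("cof",178,298,32,.064),("jug",249,281,30,.074),("eggc",251,200,20,.064),("ram",176,228,24,.042),("bowl",507,201,28,.067)]:
    P=roi(u,v,r);T=P[(P[:,2]>z-.006)&(P[:,2]<z+.008)];x=fitc(T[:,:2])
    H=P[(P[:,2]>.012)&(P[:,2]<z-.005)] if n!="bowl" else P[:0];rr=H[:,:2]-x[:2];m=np.hypot(*rr.T);g=m>x[2]+.010
    a=np.degrees(np.arctan2(*rr[g].mean(0)[::-1])) if g.any() else None
    print(n,len(T),"zmax %.3f"%T[:,2].max(),x.round(4),"R95 %.4f"%np.percentile(np.hypot(*(T[:,:2]-x[:2]).T),98),"handle",a,g.sum(),"reach",m[g].max() if g.any() else 0)
hsv=cv2.cvtColor(f["im"],cv2.COLOR_RGB2HSV)
def blob(mask,u,v):
    k,l,s,c=cv2.connectedComponentsWithStats(mask.astype(np.uint8));i=l[v,u];return l==i
for n,u,v,z in[("small",428,203,.022),("large",430,273,.024)]:
    b=blob((hsv[...,1]<60)&(hsv[...,2]>130),u,v);c=max(cv2.findContours(b.astype(np.uint8),0,2)[0],key=cv2.contourArea)
    Q=np.array([ray("top",*p,z)[:2] for p in c[:,0]]);print(n,fitc(Q).round(4),C[b][:,2].min().round(3),C[b][:,2].max().round(3))
P=roi(319,203,26);T=P[(P[:,2]>.007)&(P[:,2]<.016)];print("lid flange",circ(T[:,:2]));K=P[P[:,2]>.026];print("knob",len(K),np.median(K,0),K[:,2].max())
b=blob((hsv[...,1]>70)&(hsv[...,2]>130)&(np.abs(C[...,2]-.017)<.006)&(np.mgrid[:480,:640][1]>465)&(np.mgrid[:480,:640][1]<530),500,276)
c=max(cv2.findContours(b.astype(np.uint8),0,2)[0],key=cv2.contourArea)
Q=np.array([ray("top",*p,.017)[:2] for p in c[:,0]],np.float32);print("coaster",cv2.minAreaRect(Q))
i=cv2.resize(f["im"][180:330,140:350],None,fx=3.8,fy=3.8,interpolation=2);cv2.imwrite("pics/crop.png",i[:,:,::-1])
E
```

```text
table z 0.00012145021836845737
esp 186 zmax 0.057 [0.4632 0.078  0.0246] R95 0.0266 handle -15.454879349854032 22 reach 0.04642590813268034
cof 292 zmax 0.068 [0.4462 0.3513 0.0321] R95 0.0346 handle -167.53812586865803 65 reach 0.05743646753845219
jug 243 zmax 0.078 [0.4759 0.217  0.0287] R95 0.0385 handle -114.12015483638916 39 reach 0.05537009274612485
eggc 167 zmax 0.068 [0.6307 0.2133 0.0214] R95 0.0237 handle None 0 reach 0
ram 269 zmax 0.047 [0.581  0.3626 0.0322] R95 0.0346 handle None 0 reach 0
bowl 322 zmax 0.070 [ 0.6219 -0.2783  0.0354] R95 0.0380 handle None 0 reach 0
small [ 0.6273 -0.1361  0.0552] 0.006 0.902
large [ 0.4864 -0.1347  0.0689] 0.006 0.902
lid flange (array([0.62029004, 0.09506205]), 0.058478944003582)
knob 69 [0.62977398 0.08208745 0.03585405] 0.03980222806981859
coaster ((0.47938573360443115, -0.274468332529068), (0.09337590634822845, 0.09281910955905914), 80.34892272949219)
```

View pics/crop.png

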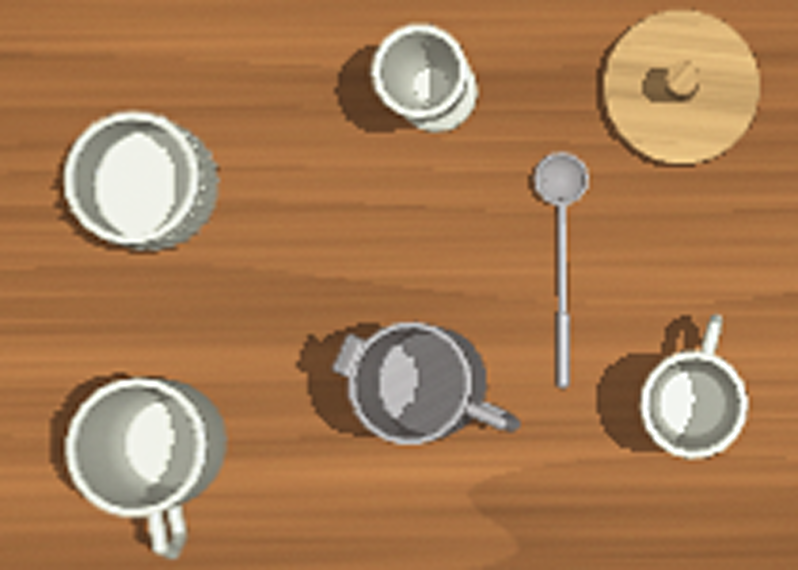

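Choices confirmed: coffee cup handle toward the lower right, espresso cup handle toward the upper right, steel jug with spout and handle, and knobbed lid. The sizes agree with the description. I start with the coffee cup.

```bash
python3 - <<'E'
from h import *
r=np.radians
print(np.degrees(yaw()));plan(.4462,.3513,.14,r(102.5))
E
```

```text
67.60969839510877
t 0.1 turn -5.82 then x -6.19 y -10.63 z(down) 3.62 q6 -0.18 tcp [0.2377 0.5773 0.2304]
```

```bash
python3 -m handwheel '[[[0,0,0,-1],[0,0,0,-1],[0,0,0,-1],[0,0,0,-1],[0,0,0,-1],[0,0,0,-0.82],[-0.56,-0.97,0.33,0],[-0.56,-0.97,0.33,0],[-0.56,-0.97,0.33,0],[-0.56,-0.97,0.33,0],[-0.56,-0.97,0.33,0],[-0.56,-0.97,0.33,0],[-0.56,-0.97,0.33,0],[-0.56,-0.97,0.33,0],[-0.56,-0.97,0.33,0],[-0.56,-0.97,0.33,0],[-0.59,-0.93,0.32,0],[0,0,0,0]]]' 85.4 40
python3 - <<'E'
from h import *
r=np.radians
plan(.4462,.3513,.02,r(102.5))
E
```

```text
t: 2.35
tcp_pos: [0.4476, 0.3506, 0.1399]
tool_rot: [-0.108, 0.994, -0.0, -0.001]
force: [0.2, 0.3, -0.8]
finger_gap: 1.0
gripper_force: 0.0
t 2.4 turn -0.02 then x 0.05 y 0.04 z(down) 4.80 q6 -1.32 tcp [0.4476 0.3506 0.1399]
```

```bash
python3 -m handwheel '[[[0.05,0.04,0.9,0],[0,0,0.9,0],[0,0,0.9,0],[0,0,0.9,0],[0,0,0.8,0],[0,0,0.4,0],[0,0,0,0]]]' 85.4 40; python3 -m handwheel '[[[0,0,0,0],[0,0,0,0],[0,0,0,0],[0,0,0,0],[0,0,0,0],[0,0,0,0],[0,0,0,0],[0,0,0,0]]]' 40 40
```

```text
t: 3.22
tcp_pos: [0.4446, 0.353, 0.0204]
tool_rot: [-0.109, 0.994, -0.0, -0.001]
force: [0.5, 0.0, 0.8]
finger_gap: 1.001
gripper_force: 0.0
t: 4.22
tcp_pos: [0.446, 0.3532, 0.0219]
tool_rot: [-0.109, 0.994, 0.0, 0.001]
force: [-1.5, 0.4, 5.1]
finger_gap: 0.768
gripper_force: 45.3
```

```bash
python3 -c "
from h import *
a=np.radians(102.5)
plan(.4462,.3513,.19)
print(yaw());plan(.4864,-.1347,.19,np.radians(90));plan(.4864,-.1347,.19)"
```

```text
t 4.2 turn 0.00 then x 0.01 y -0.08 z(down) -6.73 q6 -1.32 tcp [0.446  0.3532 0.0219]
1.7894360106568974
t 4.2 turn 2.09 then x -1.62 y -19.52 z(down) -6.73 q6 -1.32 tcp [0.446  0.3532 0.0219]
t 4.2 turn 0.00 then x 2.65 y -19.40 z(down) -6.73 q6 -1.32 tcp [0.446  0.3532 0.0219]
```

```bash
python3 -m handwheel '[[[0,0,-0.3,0],[0,0,-0.7,0],[0,0,-1,0],[0,0,-1,0],[0,0,-1,0],[0,0,-1,1],[0,0,-1,1],[0,0,-0.73,0.09],[0,0,0,0]]]'; python3 -m handwheel '[[[-0.08,-0.5,0,0],[-0.08,-1,0,0],[-0.08,-1,0,0],[-0.08,-1,0,0],[-0.08,-1,0,0],[-0.08,-1,0,0],[-0.08,-1,0,0],[-0.08,-1,0,0],[-0.08,-1,0,0],[-0.08,-1,0,0],[-0.08,-1,0,0],[-0.08,-1,0,0],[-0.08,-1,0,0],[-0.08,-1,0,0],[-0.08,-1,0,0],[-0.08,-1,0,0],[-0.08,-1,0,0],[-0.08,-1,0,0],[-0.08,-1,0,0],[-0.1,-0.8,0,0]]]'
python3 -m handwheel '[[[0,-0.22,0,0],[0,0,0,0],[0,0,0,0]]]'
python3 - <<'E'
from h import *
plan(.4864,-.1347,.036,np.radians(90))
im,d=snapshot("scene");cv2.imwrite("pics/s1.png",im[:,:,::-1])
E
```

```text
t: 5.35
tcp_pos: [0.4461, 0.3531, 0.1912]
tool_rot: [0.0, 1.0, 0.001, 0.002]
force: [-0.5, 0.3, -0.8]
finger_gap: 0.767
gripper_force: 45.1
t: 7.85
tcp_pos: [0.4846, -0.1309, 0.1882]
tool_rot: [0.001, 1.0, 0.001, -0.001]
force: [0.5, 0.9, -1.4]
finger_gap: 0.765
gripper_force: 45.1
t: 8.22
tcp_pos: [0.4853, -0.1344, 0.1889]
tool_rot: [-0.0, 1.0, 0.0, -0.0]
force: [-0.2, 0.6, -2.3]
finger_gap: 0.768
gripper_force: 45.2
t 8.2 turn 0.00 then x -0.04 y -0.01 z(down) 6.12 q6 -2.06 tcp [ 0.4853 -0.1344  0.1889]
```

View pics/s1.png

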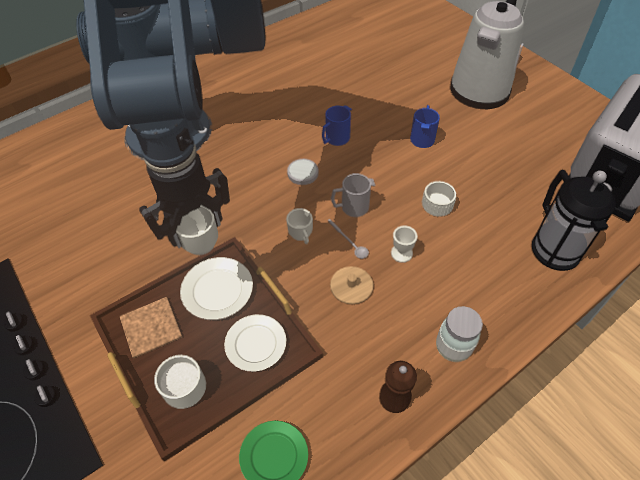

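The coffee cup hangs level in the gripper at (197,230), on its way down to the large saucer at (217,289). I lower it.

```bash
python3 -m handwheel '[[[-0.04,0,0.9,0],[0,0,0.9,0],[0,0,0.9,0],[0,0,0.9,0],[0,0,0.8,0],[0,0,0.6,0],[0,0,0.4,0],[0,0,0.3,0],[0,0,0.2,0],[0,0,0.06,0],[0,0,0,0],[0,0,0,0]]]'; python3 -m handwheel '[[[0,0,0.05,0],[0,0,0.05,0],[0,0,0,0],[0,0,0,0]]]'; python3 -m handwheel '[[[0,0,0.04,0],[0,0,0.03,0],[0,0,0,0],[0,0,0,0]]]'
```

```text
t: 9.78
tcp_pos: [0.4869, -0.1354, 0.0404]
tool_rot: [0.0, 1.0, -0.0, 0.0]
force: [0.1, -0.7, -1.8]
finger_gap: 0.767
gripper_force: 45.2
t: 10.28
tcp_pos: [0.4867, -0.1353, 0.0375]
tool_rot: [0.0, 1.0, 0.0, -0.0]
force: [0.3, -0.8, -2.1]
finger_gap: 0.764
gripper_force: 45.2
t: 10.78
tcp_pos: [0.4867, -0.1353, 0.0359]
tool_rot: [0.0, 1.0, -0.0, -0.0]
force: [-0.3, 0.6, -0.1]
finger_gap: 0.765
gripper_force: 45.3
```

```bash
python3 -m handwheel '[[[0,0,0.03,0],[0,0,0,0]]]';  python3 -m handwheel '[[[0,0,0,0],[0,0,0,0],[0,0,0,0],[0,0,0,0],[0,0,0,0]]]' 82; python3 -m handwheel '[[[0,0,-0.3,0],[0,0,-0.7,0],[0,0,-1,0],[0,0,-1,0],[0,0,-1,0],[0,0,-1,0],[0,0,-1,0],[0,0,0,0]]]'
python3 - <<'E'
from h import *
plan(.4632,.078,.19,np.radians(74.5))
E
```

```text
t: 11.02
tcp_pos: [0.4867, -0.1353, 0.0359]
tool_rot: [0.0, 1.0, -0.0, 0.0]
force: [-1.4, -0.6, 6.2]
finger_gap: 0.765
gripper_force: 45.8
t: 11.65
tcp_pos: [0.4867, -0.1353, 0.035]
tool_rot: [0.0, 1.0, 0.0, -0.0]
force: [-0.4, -0.3, -0.5]
finger_gap: 0.962
gripper_force: 0.0
t: 12.65
tcp_pos: [0.4879, -0.1358, 0.1871]
tool_rot: [0.0, 1.0, -0.001, 0.002]
force: [-0.5, -0.1, 0.3]
finger_gap: 0.965
gripper_force: 0.0
t 12.7 turn 2.58 then x 3.24 y 7.98 z(down) -0.11 q6 -2.06 tcp [ 0.4879 -0.1358  0.1871]
```

```bash
python3 -m handwheel '[[[0,0,0,1],[0,0,0,1],[0,0,0,0.58],[0.4,1,0,0],[0.4,1,0,0],[0.4,1,0,0],[0.4,1,0,0],[0.4,1,0,0],[0.4,1,0.5,0],[0.4,1,1,0],[0.44,0.98,1,0],[0,0,1,0],[0,0,0,0]]]' 72
python3 - <<'E'
from h import *
plan(.4632,.078,.014,np.radians(74.5))
E
```

```text
t: 14.28
tcp_pos: [0.4598, 0.079, 0.0956]
tool_rot: [0.134, 0.991, -0.0, -0.003]
force: [-0.0, 0.6, 0.2]
finger_gap: 0.842
gripper_force: 0.0
t 14.3 turn 0.01 then x -0.14 y -0.00 z(down) 3.26 q6 -1.37 tcp [0.4598 0.079  0.0956]
```

```bash
python3 -m handwheel '[[[-0.05,0,0.8,0],[0,0,0.9,0],[0,0,0.8,0],[0,0,0.5,0],[0,0,0.26,0],[0,0,0,0],[0,0,0,0]]]' 72 40;python3 -m handwheel '[[[0,0,0,0],[0,0,0,0],[0,0,0,0],[0,0,0,0],[0,0,0,0],[0,0,0,0],[0,0,0,0]]]' 30 35
python3 - <<'E'
from h import *
plan(.4632,.078,.014)
plan(.6273,-.1361,.19)
E
```

```text
t: 15.15
tcp_pos: [0.4635, 0.0782, 0.0166]
tool_rot: [0.135, 0.991, 0.0, 0.001]
force: [0.3, -0.8, 0.3]
finger_gap: 0.843
gripper_force: 0.0
t: 16.02
tcp_pos: [0.4635, 0.0783, 0.0166]
tool_rot: [0.135, 0.991, 0.0, 0.001]
force: [-1.3, 1.7, 6.0]
finger_gap: 0.609
gripper_force: 36.1
t 16.0 turn 0.00 then x 0.01 y -0.02 z(down) 0.11 q6 -1.37 tcp [0.4635 0.0783 0.0166]
t 16.0 turn 0.00 then x -8.60 y -6.52 z(down) -6.93 q6 -1.37 tcp [0.4635 0.0783 0.0166]
```

```bash
python3 -m handwheel '[[[0,0,-0.3,0],[0,0,-0.7,0],[0,0,-1,0],[0,0,-1,0],[0,0,-1,0],[0,0,-1,0],[0,0,-1,0],[0,0,-0.93,0],[-0.5,-0.4,0,0],[-0.9,-0.68,0,0],[-0.9,-0.68,0,0],[-0.9,-0.68,0,0],[-0.9,-0.68,0,0],[-0.9,-0.68,0,0],[-0.9,-0.68,0,0],[-0.9,-0.68,0,0],[-0.9,-0.68,0,0],[-0.9,-0.68,0,0],[0,0,0,0],[0,0,0,0]]]'
python3 - <<'E'
from h import *
plan(.6273,-.1361,.0306)
E
```

```text
t: 18.52
tcp_pos: [0.6255, -0.1361, 0.1877]
tool_rot: [0.135, 0.991, 0.001, -0.002]
force: [-0.1, 0.4, -1.1]
finger_gap: 0.605
gripper_force: 36.9
t 18.5 turn 0.00 then x -0.07 y 0.02 z(down) 6.29 q6 -1.69 tcp [ 0.6255 -0.1361  0.1877]
```

```bash
python3 -m handwheel '[[[-0.05,0,0.9,0],[0,0,0.9,0],[0,0,0.9,0],[0,0,0.9,0],[0,0,0.8,0],[0,0,0.6,0],[0,0,0.5,0],[0,0,0.3,0],[0,0,0.24,0],[0,0,0.1,0],[0,0,0,0],[0,0,0,0]]]'; python3 -m handwheel '[[[0,0,0.05,0],[0,0,0.04,0],[0,0,0,0],[0,0,0,0]]]'; python3 -m handwheel '[[[0,0,0.03,0],[0,0,0.03,0],[0,0,0,0],[0,0,0,0]]]'
```

```text
t: 20.02
tcp_pos: [0.6283, -0.1367, 0.0362]
tool_rot: [0.135, 0.991, -0.0, 0.0]
force: [0.2, -1.1, -0.8]
finger_gap: 0.606
gripper_force: 36.9
t: 20.52
tcp_pos: [0.628, -0.1365, 0.0336]
tool_rot: [0.135, 0.991, 0.0, 0.0]
force: [0.4, -0.5, -0.9]
finger_gap: 0.61
gripper_force: 36.9
t: 21.02
tcp_pos: [0.628, -0.1366, 0.0321]
tool_rot: [0.135, 0.991, 0.0, 0.0]
force: [-0.3, 0.6, -1.9]
finger_gap: 0.61
gripper_force: 36.9
```

```bash
python3 -m handwheel '[[[0,0,0.03,0],[0,0,0.02,0],[0,0,0,0],[0,0,0,0]]]'; python3 -m handwheel '[[[0,0,0.03,0],[0,0,0,0],[0,0,0,0]]]'
```

```text
t: 21.52
tcp_pos: [0.628, -0.1366, 0.0308]
tool_rot: [0.135, 0.991, -0.0, -0.0]
force: [-0.2, 0.1, -0.7]
finger_gap: 0.607
gripper_force: 36.8
t: 21.9
tcp_pos: [0.6282, -0.1366, 0.0307]
tool_rot: [0.135, 0.991, -0.0, 0.0]
force: [-0.7, 1.0, 5.5]
finger_gap: 0.605
gripper_force: 37.3
```

Contact made. I release, then go for the jug.

```bash
python3 -m handwheel '[[[0,0,0,0],[0,0,0,0],[0,0,0,0],[0,0,0,0],[0,0,0,0]]]' 68; python3 -m handwheel '[[[0,0,-0.3,0],[0,0,-0.7,0],[0,0,-1,0],[0,0,-1,0],[0,0,-1,0],[0,0,-1,0],[0,0,-1,0],[0,0,-0.5,0],[0,0,0,0]]]'
python3 - <<'E'
from h import *
plan(.4759,.217,.19,np.radians(-24))
im,d=snapshot("top");cv2.imwrite("pics/t2.png",im[:,:,::-1])
E
```

```text
t: 22.52
tcp_pos: [0.628, -0.1366, 0.03]
tool_rot: [0.135, 0.991, -0.0, -0.0]
force: [-0.3, 0.1, 0.3]
finger_gap: 0.792
gripper_force: 0.0
t: 23.65
tcp_pos: [0.6286, -0.1368, 0.1942]
tool_rot: [0.135, 0.991, -0.0, 0.001]
force: [0.1, 0.6, -0.5]
finger_gap: 0.798
gripper_force: 0.0
t 23.6 turn -13.58 then x -10.44 y 11.34 z(down) 0.17 q6 -1.69 tcp [ 0.6286 -0.1368  0.1942]
```

View pics/t2.png

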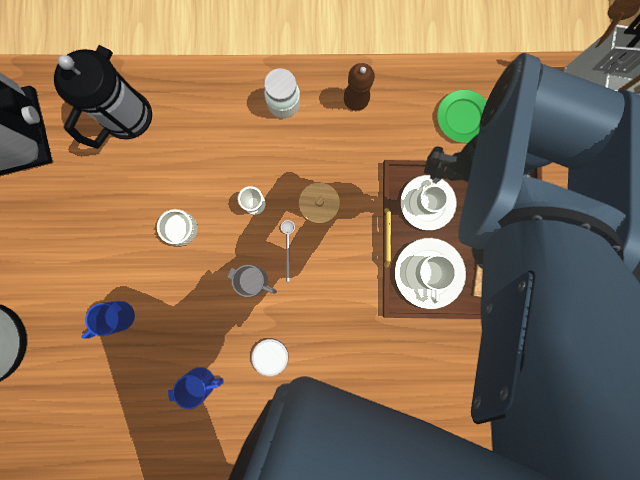

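The espresso cup is on the small saucer (434,199) and the coffee cup on the large saucer (436,272), both apparently centred allowing for parallax. On to the jug (249,281).

```bash
python3 -m handwheel '[[[0,0,0,1],[0,0,0,1],[0,0,0,1],[0,0,0,1],[0,0,0,1],[0,0,0,1],[0,0,0,1],[0,0,0,1],[0,0,0,1],[0,0,0,1],[0,0,0,1],[0,0,0,1],[0,0,0,1],[0,0,0,1],[0,0,0,1],[0,0,0,1],[0,0,0,0.42],[0,0,0,0]]]' 78
python3 -m handwheel '[[[0.5,-0.54,0,0],[0.9,-0.98,0,0],[0.9,-0.98,0,0],[0.9,-0.98,0,0],[0.9,-0.98,0,0],[0.9,-0.98,0,0],[0.9,-0.98,0,0],[0.9,-0.98,0,0],[0.9,-0.98,0,0],[0.9,-0.98,0,0],[0.9,-0.98,0,0],[0.9,-0.98,0,0],[0,0,0.8,0],[0,0,0.8,0],[0,0,0,0],[0,0,0,0]]]'
python3 - <<'E'
from h import *
plan(.4759,.217,.03,np.radians(-24))
E
```

```text
t: 25.95
tcp_pos: [0.6272, -0.1363, 0.1911]
tool_rot: [0.839, 0.545, -0.001, -0.001]
force: [0.4, -0.6, -0.5]
finger_gap: 0.912
gripper_force: 0.0
t: 27.95
tcp_pos: [0.4751, 0.2164, 0.153]
tool_rot: [0.839, 0.545, 0.0, 0.0]
force: [0.1, -0.1, 0.9]
finger_gap: 0.915
gripper_force: 0.0
t 27.9 turn 0.00 then x 0.03 y 0.02 z(down) 4.92 q6 0.63 tcp [0.4751 0.2164 0.153 ]
```

```bash
python3 -m handwheel '[[[0.03,0.02,0.9,0],[0,0,0.9,0],[0,0,0.9,0],[0,0,0.9,0],[0,0,0.8,0],[0,0,0.4,0],[0,0,0.12,0],[0,0,0,0],[0,0,0,0]]]' 78 40;python3 -m handwheel '[[[0,0,0,0],[0,0,0,0],[0,0,0,0],[0,0,0,0],[0,0,0,0],[0,0,0,0],[0,0,0,0]]]' 40 45
python3 - <<'E'
from h import *
plan(.4759,.217,.03)
plan(.4794,-.2745,.21,np.radians(0))
E
```

```text
t: 29.08
tcp_pos: [0.4766, 0.2167, 0.0303]
tool_rot: [0.839, 0.545, 0.001, 0.0]
force: [-0.5, -0.6, 0.4]
finger_gap: 0.91
gripper_force: 0.0
t: 29.95
tcp_pos: [0.4764, 0.2167, 0.0302]
tool_rot: [0.839, 0.545, 0.0, 0.0]
force: [0.5, 0.4, 5.7]
finger_gap: 0.675
gripper_force: 49.4
t 29.9 turn 0.00 then x 0.00 y -0.02 z(down) 0.01 q6 0.63 tcp [0.4764 0.2167 0.0302]
t 29.9 turn -4.00 then x -19.65 y 0.12 z(down) -7.19 q6 0.63 tcp [0.4764 0.2167 0.0302]
```

```bash
python3 -m handwheel '[[[0,0,-0.3,0],[0,0,-0.7,0],[0,0,-1,0],[0,0,-1,0],[0,0,-1,0],[0,0,-1,0],[0,0,-1,0],[0,0,-0.6,0],[0,0,0,0]]]'
python3 -m handwheel '[[[-0.45,0.2,0,0],[-0.95,0.43,0,0],[-0.95,0.43,0,0],[-0.95,0.43,0,0],[-0.95,0.43,0,0],[-0.95,0.43,0,0],[-0.95,0.43,0,0],[-0.95,0.43,0,0],[-0.95,0.43,0,0],[-0.95,0.43,0,0],[-0.95,0.43,0,0],[-0.95,0.43,0,0],[-0.95,0.43,0,0],[-0.95,0.43,0,0],[-0.95,0.43,0,0],[-0.95,0.43,0,0],[-0.95,0.43,0,0],[-0.95,0.43,0,0],[-0.95,0.43,0,0],[0,0,0,0]]]'
python3 -m handwheel '[[[0,0,0,0]]]'
python3 - <<'E'
from h import *
plan(.4794,-.2745,.0472)
E
```

```text
t: 31.08
tcp_pos: [0.4764, 0.2167, 0.1953]
tool_rot: [0.839, 0.545, 0.001, 0.0]
force: [0.7, -0.4, -2.6]
finger_gap: 0.679
gripper_force: 48.8
t: 33.58
tcp_pos: [0.478, -0.267, 0.1933]
tool_rot: [0.84, 0.543, -0.0, -0.001]
force: [0.5, 0.2, -0.7]
finger_gap: 0.681
gripper_force: 48.8
t: 33.7
tcp_pos: [0.4776, -0.2641, 0.1934]
tool_rot: [0.839, 0.544, -0.0, -0.002]
force: [0.2, 0.6, -2.4]
finger_gap: 0.679
gripper_force: 48.8
t 33.7 turn 0.00 then x -0.35 y 0.23 z(down) 5.85 q6 -0.29 tcp [ 0.4776 -0.2641  0.1934]
```

```bash
python3 -m handwheel '[[[-0.35,0.2,0,0],[0,0,0.9,0],[0,0,0.9,0],[0,0,0.9,0],[0,0,0.8,0],[0,0,0.7,0],[0,0,0.5,0],[0,0,0.4,0],[0,0,0.3,0],[0,0,0.15,0],[0,0,0,0],[0,0,0,0]]]';python3 -c "
from h import *
plan(.4794,-.2745,.0472)"; python3 -m handwheel '[[[0,0,0.05,0],[0,0,0.05,0],[0,0,0,0],[0,0,0,0]]]'; python3 -m handwheel '[[[0,0,0.04,0],[0,0,0.03,0],[0,0,0,0],[0,0,0,0]]]'
```

```text
t: 35.2
tcp_pos: [0.4801, -0.2752, 0.0561]
tool_rot: [0.839, 0.545, 0.0, 0.0]
force: [0.4, 0.1, -2.2]
finger_gap: 0.681
gripper_force: 48.8
t 35.2 turn 0.00 then x 0.02 y -0.04 z(down) 0.36 q6 -0.30 tcp [ 0.4801 -0.2752  0.0561]
t: 35.7
tcp_pos: [0.4799, -0.275, 0.0533]
tool_rot: [0.839, 0.545, 0.0, 0.0]
force: [-0.5, -0.2, -1.6]
finger_gap: 0.676
gripper_force: 48.8
t: 36.2
tcp_pos: [0.4799, -0.275, 0.0516]
tool_rot: [0.839, 0.545, 0.0, 0.0]
force: [-0.1, -0.0, -2.0]
finger_gap: 0.68
gripper_force: 48.8
```

```bash
python3 -m handwheel '[[[0,0,0.05,0],[0,0,0.05,0],[0,0,0,0],[0,0,0,0]]]'; python3 -m handwheel '[[[0,0,0.03,0],[0,0,0.03,0],[0,0,0,0],[0,0,0,0]]]'; python3 -m handwheel '[[[0,0,0.03,0],[0,0,0.02,0],[0,0,0,0]]]'
```

```text
t: 36.7
tcp_pos: [0.4798, -0.275, 0.049]
tool_rot: [0.839, 0.545, -0.0, -0.0]
force: [0.3, -0.8, -2.6]
finger_gap: 0.677
gripper_force: 48.8
t: 37.2
tcp_pos: [0.4799, -0.275, 0.0476]
tool_rot: [0.839, 0.545, 0.0, 0.0]
force: [0.2, 0.1, -1.6]
finger_gap: 0.68
gripper_force: 48.8
t: 37.58
tcp_pos: [0.4799, -0.2751, 0.0472]
tool_rot: [0.839, 0.545, 0.0, 0.0]
force: [-1.0, 1.2, 4.8]
finger_gap: 0.679
gripper_force: 49.6
```

```bash
python3 -m handwheel '[[[0,0,0,0],[0,0,0,0],[0,0,0,0],[0,0,0,0],[0,0,0,0]]]' 76; python3 -m handwheel '[[[0,0,-0.3,0],[0,0,-0.7,0],[0,0,-1,0],[0,0,-1,0],[0,0,-1,0],[0,0,-1,0],[0,0,-1,0],[0,0,-0.5,0],[0,0,0,0]]]'
python3 - <<'E'
from h import *
plan(.6298,.0821,.1,yaw())
E
```

```text
t: 38.2
tcp_pos: [0.4798, -0.275, 0.0463]
tool_rot: [0.839, 0.545, -0.0, -0.0]
force: [-0.8, 0.2, 0.4]
finger_gap: 0.89
gripper_force: 0.0
t: 39.33
tcp_pos: [0.4803, -0.2753, 0.2102]
tool_rot: [0.839, 0.545, 0.0, 0.001]
force: [-0.3, 0.2, -0.1]
finger_gap: 0.892
gripper_force: 0.0
t 39.3 turn -0.00 then x 15.49 y -0.35 z(down) 4.41 q6 -0.30 tcp [ 0.4803 -0.2753  0.2102]
```

```bash
python3 -m handwheel '[[[0.5,0,0,0],[0.99,-0.02,0,0],[1,-0.02,0,0],[1,-0.02,0,0],[1,-0.02,0,0],[1,-0.02,0,0],[1,-0.03,0,0],[1,-0.03,0,0],[1,-0.03,0,0],[1,-0.03,0,0],[1,-0.03,0,0],[1,-0.03,0,0],[1,-0.03,0.5,0],[1,-0.03,0.5,0],[1,-0.03,0.8,0],[1,0,0.8,0],[0,0,0.9,0],[0,0,0.9,0],[0,0,0,0],[0,0,0,0]]]' 40
python3 - <<'E'
from h import *
plan(.6298,.0821,.016,yaw())
im,d=snapshot("scene");cv2.imwrite("pics/s3.png",cv2.resize(im[120:420,60:460],None,fx=2,fy=2)[:,:,::-1])
E
```

```text
t: 41.82
tcp_pos: [0.6289, 0.0829, 0.0987]
tool_rot: [0.839, 0.545, -0.0, -0.0]
force: [0.7, -0.9, -0.1]
finger_gap: 0.468
gripper_force: 0.0
t 41.8 turn -0.00 then x -0.01 y 0.05 z(down) 3.31 q6 0.37 tcp [0.6289 0.0829 0.0987]
```

View pics/s3.png

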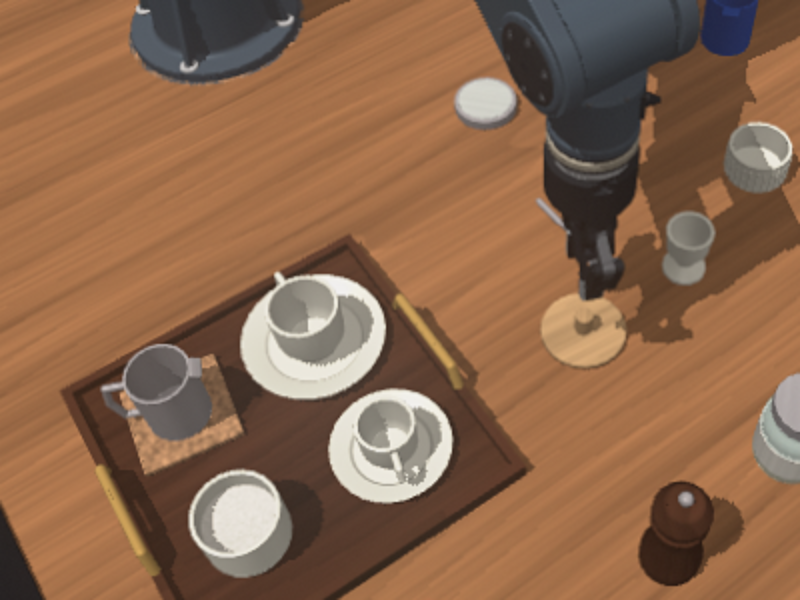

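Both cups and the jug stand level on their places (crop: coffee cup (305,320), espresso cup (387,430), jug (168,390)). The gripper is above the knob (587,318).

```bash
python3 -m handwheel '[[[0,0.03,0.8,0],[0,0,0.9,0],[0,0,0.8,0],[0,0,0.5,0],[0,0,0.25,0],[0,0,0.04,0],[0,0,0,0],[0,0,0,0]]]' 40 40;python3 -m handwheel '[[[0,0,0,0],[0,0,0,0],[0,0,0,0],[0,0,0,0],[0,0,0,0],[0,0,0,0]]]' 8 40
python3 - <<'E'
from h import *
plan(.6219,-.2783,.18,yaw())
E
```

```text
t: 42.88
tcp_pos: [0.6302, 0.0822, 0.0173]
tool_rot: [0.839, 0.545, 0.001, 0.0]
force: [0.2, -0.3, -0.9]
finger_gap: 0.465
gripper_force: 0.0
t: 43.62
tcp_pos: [0.6302, 0.0822, 0.0172]
tool_rot: [0.839, 0.545, 0.0, 0.0]
force: [-0.5, -0.6, 5.1]
finger_gap: 0.191
gripper_force: 39.5
t 43.6 turn -0.00 then x -13.30 y 5.57 z(down) -6.51 q6 0.37 tcp [0.6302 0.0822 0.0172]
```

```bash
python3 -m handwheel '[[[0,0,-0.3,0],[0,0,-0.7,0],[0,0,-1,0],[0,0,-1,0],[0,0,-1,0],[0,0,-1,0],[0,0,-1,0],[0,0,-0.5,0],[0,0,0,0]]]'
python3 -m handwheel '[[[-0.45,0.19,0,0],[-0.95,0.4,0,0],[-0.95,0.4,0,0],[-0.95,0.4,0,0],[-0.95,0.4,0,0],[-0.95,0.4,0,0],[-0.95,0.4,0,0],[-0.95,0.4,0,0],[-0.95,0.4,0,0],[-0.95,0.4,0,0],[-0.95,0.4,0,0],[-0.95,0.4,0,0],[-0.95,0.4,0,0],[-0.95,0.4,0,0],[-0.5,0.2,0,0],[0,0,0,0],[0,0,0,0],[0,0,0,0]]]'
python3 - <<'E'
from h import *
plan(.6219,-.2783,.0792,yaw())
im,d=snapshot("scene");cv2.imwrite("pics/s4.png",cv2.resize(im[220:440,60:360],None,fx=2.5,fy=2.5)[:,:,::-1])
E
```

```text
t: 44.75
tcp_pos: [0.6301, 0.0822, 0.1803]
tool_rot: [0.839, 0.545, 0.001, 0.001]
force: [-0.5, 0.5, -0.9]
finger_gap: 0.192
gripper_force: 39.1
t: 47.0
tcp_pos: [0.6221, -0.2772, 0.1791]
tool_rot: [0.838, 0.545, -0.0, -0.0]
force: [-0.5, 0.7, -1.1]
finger_gap: 0.197
gripper_force: 39.1
t 47.0 turn -0.00 then x -0.04 y 0.01 z(down) 4.00 q6 -0.17 tcp [ 0.6221 -0.2772  0.1791]
```

View pics/s4.png

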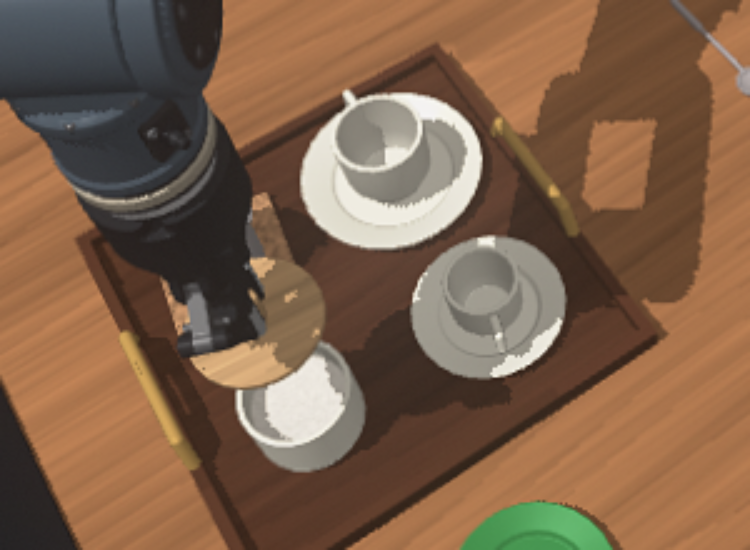

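The lid is held level at (262,322), above the bowl (300,405). I lower it.

```bash
python3 -m handwheel '[[[-0.04,0,0.8,0],[0,0,0.8,0],[0,0,0.7,0],[0,0,0.5,0],[0,0,0.4,0],[0,0,0.25,0],[0,0,0.15,0],[0,0,0,0],[0,0,0,0]]]';  python3 -m handwheel '[[[0,0,0.08,0],[0,0,0.08,0],[0,0,0,0],[0,0,0,0]]]'; python3 -m handwheel '[[[0,0,0.06,0],[0,0,0.05,0],[0,0,0,0],[0,0,0,0]]]'
```

```text
t: 48.18
tcp_pos: [0.6219, -0.2796, 0.0896]
tool_rot: [0.839, 0.545, 0.0, 0.0]
force: [0.6, -0.1, -0.4]
finger_gap: 0.193
gripper_force: 39.1
t: 48.68
tcp_pos: [0.6216, -0.2793, 0.085]
tool_rot: [0.839, 0.545, -0.0, -0.0]
force: [-0.4, 0.3, -0.7]
finger_gap: 0.193
gripper_force: 39.1
t: 49.18
tcp_pos: [0.6216, -0.2793, 0.0823]
tool_rot: [0.839, 0.545, -0.0, -0.0]
force: [-0.1, -0.2, 0.0]
finger_gap: 0.188
gripper_force: 39.1
```

```bash
python3 -m handwheel '[[[0,0,0.04,0],[0,0,0.03,0],[0,0,0,0],[0,0,0,0]]]'; python3 -m handwheel '[[[0,0,0.03,0],[0,0,0.02,0],[0,0,0,0],[0,0,0,0]]]';python3 -m handwheel '[[[0,0,0.03,0],[0,0,0,0],[0,0,0,0]]]'
```

```text
t: 49.68
tcp_pos: [0.6216, -0.2793, 0.0805]
tool_rot: [0.839, 0.545, -0.0, 0.0]
force: [-0.1, -0.6, -0.5]
finger_gap: 0.188
gripper_force: 39.1
t: 50.18
tcp_pos: [0.6216, -0.2793, 0.0793]
tool_rot: [0.839, 0.545, 0.0, -0.0]
force: [-0.6, -0.5, 0.4]
finger_gap: 0.193
gripper_force: 39.1
t: 50.55
tcp_pos: [0.6217, -0.2794, 0.0793]
tool_rot: [0.839, 0.545, 0.0, 0.0]
force: [-1.7, 2.0, 5.1]
finger_gap: 0.193
gripper_force: 39.7
```

```bash
python3 -m handwheel '[[[0,0,0,0],[0,0,0,0],[0,0,0,0],[0,0,0,0],[0,0,0,0]]]' 40; python3 -m handwheel '[[[0,0,-0.3,0],[0,0,-0.7,0],[0,0,-1,0],[0,0,-1,0],[0,0,-1,0],[0,0,-1,0],[0,0,-0.5,0],[0,0,0,0]]]'
python3 -m handwheel '[[[0.9,-0.4,0,0],[0.9,-0.4,0,0],[0.9,-0.4,0,0],[0.9,-0.4,0,0],[0.9,-0.4,0,0],[0.9,-0.4,0,0],[0.9,-0.4,0,0],[0.9,-0.4,0,0],[0.9,-0.4,0,0],[0.9,-0.4,0,0],[0.9,-0.4,0,0],[0.9,-0.4,0,0],[0.9,-0.4,0,0],[0.9,-0.4,0,0],[0.9,-0.4,0,0],[0.9,-0.4,0,0],[0.9,-0.4,0,0],[0.9,-0.4,0,0],[0,0,0,0],[0,0,0,0]]]'
python3 - <<'E'
from h import *
im,d=snapshot("top");cv2.imwrite("pics/t5.png",im[:,:,::-1]);np.savez("top5.npz",im=im,d=d);C=cloud("top",d)
def roi(u,v,r):return C[v-r:v+r+1,u-r:u+r+1].reshape(-1,3)[d[v-r:v+r+1,u-r:u+r+1].ravel()>0]
for n,u,v,r,z,t in [("esp",434,199,18,.066,(.6273,-.1361)),("cof",436,272,22,.078,(.4864,-.1347)),("jug",507,273,26,.091,(.4794,-.2745)),("knob",510,200,16,.098,(.6219,-.2783)),("eggc",251,200,20,.064,(.6307,.2133)),("ram",176,228,24,.042,(.581,.3626))]:
    P=roi(u,v,r);T=P[(P[:,2]>z-.006)&(P[:,2]<z+.008)]
    if len(T)<10:print(n,"few",len(T),P[:,2].max());continue
    x=np.median(T,0) if n=="knob" else fitc(T[:,:2]);A=np.c_[T[:,:2],np.ones(len(T))];s=np.linalg.lstsq(A,T[:,2],rcond=None)[0]
    print(n,len(T),x.round(4),"off mm",((x[:2]-t)*1e3).round(1),"z %.4f"%np.median(T[:,2]),"slope",s[:2].round(3))
hsv=cv2.cvtColor(im,cv2.COLOR_RGB2HSV)
for n,u,v,z,k in[("small",428,203,.022,40),("large",430,273,.024,50)]:
    M=((hsv[...,1]<60)&(hsv[...,2]>130)&(np.hypot(*(np.mgrid[:480,:640]-np.array([v,u])[:,None,None]))<k)).astype(np.uint8)
    c=cv2.convexHull(max(cv2.findContours(M,0,2)[0],key=cv2.contourArea));print(n,fitc(np.array([ray("top",*p,z)[:2] for p in c[:,0]])).round(4))
E
```

```text
t: 51.18
tcp_pos: [0.6216, -0.2793, 0.0785]
tool_rot: [0.839, 0.545, 0.0, 0.0]
force: [0.6, -0.2, 0.7]
finger_gap: 0.468
gripper_force: 0.0
t: 52.18
tcp_pos: [0.6222, -0.2796, 0.2178]
tool_rot: [0.839, 0.545, 0.001, 0.001]
force: [-0.1, 0.5, 0.4]
finger_gap: 0.466
gripper_force: 0.0
t: 54.68
tcp_pos: [0.6218, 0.1637, 0.216]
tool_rot: [0.839, 0.545, -0.0, 0.0]
force: [0.3, -0.8, -0.4]
finger_gap: 0.472
gripper_force: 0.0
esp 209 [ 0.6272 -0.1356  0.0246] off mm [-0.1  0.5] z 0.0656 slope [-0.005  0.009]
cof 283 [ 0.4869 -0.135   0.0315] off mm [ 0.5 -0.3] z 0.0777 slope [0.009 0.012]
jug 294 [ 0.4808 -0.2734  0.0285] off mm [1.4 1.1] z 0.0901 slope [0.003 0.008]
knob 83 [ 0.621  -0.2772  0.0976] off mm [-0.9  1.1] z 0.0976 slope [-0.024 -0.102]
eggc 23 [0.6284 0.1815 0.053 ] off mm [ -2.3 -31.8] z 0.0633 slope [0.045 0.159]
ram few 0 0.6204102727066276
small [ 0.6274 -0.1364  0.056 ]
large [ 0.4865 -0.1347  0.0698]
```

View pics/t5.png

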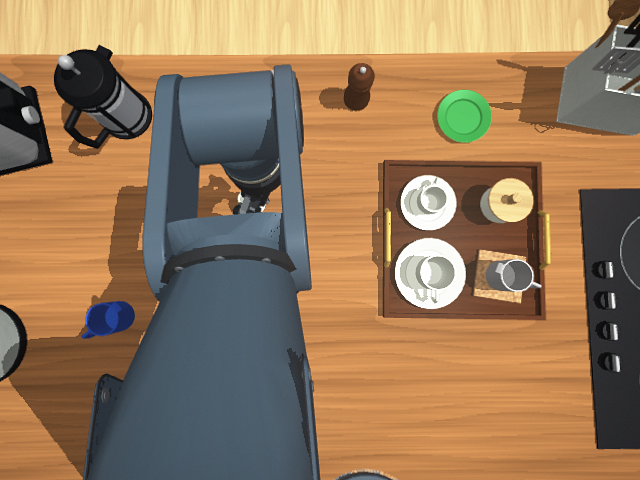

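All four pieces sit within 2 mm of centre, level and at the right heights (lid (507,200), jug (515,275), cups on their saucers). The arm hides the ramekin and egg cup in this view, but it never went near them, so I hand in.

```bash
python3 -c "
from station import *
print(sign_off())"
```

```text
the job is handed in; nothing more can be done
None
```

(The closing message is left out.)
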